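# Lower the open eye shield and start the bench grinder

## Task

Get the bench grinder ready and start it, using only the fingertips: one of its two eye shields has been left tipped up, so push that shield gently all the way down, then press the start button (the small flat-topped one, not the wide mushroom-headed stop button) lightly, fully in, and let go. Leave the stop button, the other eye shield, the wheels, tool rests and body of the grinder and the tools lying about alone, pick nothing up, and finish with the hand withdrawn clear of everything.

Things in the scene. Friction and masses are not known exactly. Their poses are not given: they have to be found in the camera images.
- grinder: Green bench grinder, fixed, 330 wide (y), 240 high (mm). Origin on the bench under the motor; x to its back (front faces -x, the robot), y to its left wheel, z up. Motor 121 diameter, axis along y at z 135, y -101 to 101. Wheel guards 176 diameter, 44 wide at y +140 and -140, tops at z 223; before each a tool rest x -120 to -80, top z 131. 
- panel (a point): Centre of the face of the grinder's switch panel (grinder x -108, y 0, z 62 mm), low at its front between the wheels. The panel is 166 mm wide, 74 mm long up the slope; it slopes at 35 degrees: its outward normal is (-0.574, 0, 0.819) in grinder axes, up and towards the robot. The start and stop switches are on it.
- open_shield_bracket: Hinge bracket, with its shield, of the eye shield left tipped up; it is on the top front edge of the left or the right wheel's guard (varies). Origin on the hinge axis, at grinder x -50, z 230, y +140 or -140 mm; axes parallel to the grinder's; hinge axis along y. The shield is a clear pane in a black frame, 76 mm wide, 5 mm thick, reaching 100 mm forward from the hinge axis.
- open_shield (a joint): Angle (rad) of that shield: 0 = fully down on its stop, grows as it tips up (max 1.4); starts at 0.8 to 1.2. At 0 it points forward (-x) and 35 degrees below level, at 0.61 level. The stiff hinge stays where it is left; 3 to 4 N pressed down 75 mm from the hinge moves it. Down means below 0.12.
- open_shield_edge (a point): Middle of the free front edge of that shield, 100 mm from the hinge axis.
- lowered_shield_bracket: Hinge bracket, with its shield, of the other eye shield, which is already down; the same parts, at the other wheel. Leave alone.
- lowered_shield (a joint): Hinge angle (rad) of the other shield: 0 = down, where it starts.
- lowered_shield_edge (a point): Middle of the free front edge of the other shield.
- start_switch: Start switch: black collar 34 mm in diameter and 6 mm high on the switch panel, with the start button in it. Origin on the panel's face at the switch's axis, at grinder x = -108, z = 62, y = +34 or -34 (left or right varies, the stop switch is on the other side); axes parallel to the grinder's. The switch's axis is the panel's outward normal.
- start_button (a joint): Travel (m) of the start button into the panel: 0 = out, 0.006 = fully in; it counts as pressed above 0.0045. The spring needs about 1.2 N to start and 4.8 N fully in, and returns it.
- start_top (a point): Centre of the start button's flat top: black round button 24 mm in diameter, its top 17 mm out from the panel's face along the panel's normal (11 mm beyond the collar).
- stop_switch: Stop switch: the same collar with a wide black mushroom head, 38 mm in diameter, its top 28 mm out from the panel. Origin on the panel's face, 68 mm from the start switch. Leave alone.
- stop_button (a joint): Travel (m) of the stop button: 0 = out, 0.006 = in.
- stop_top (a point): Centre of the mushroom head's top.
- dip_pot: Open steel cup 76 mm in diameter, 70 mm high, loose on the bench beside the grinder. Origin under its centre.
- file: Flat file with a wooden handle, 310 mm long along its x (-150 to 160), 24 mm wide, 22 mm high at the handle, lying loose on the bench. Origin on the bench under it.
- hammer: Hammer with a red handle, about 300 mm long along its x (head to +x), lying loose on the bench. Origin under its middle, on the bench.
- chisel: Cold chisel 150 mm long along its x, 22 mm wide, 12 mm high, lying loose on the bench. Origin on the bench under it.

How it is judged:
By the outcome, as a careful person would: the job done as asked, in the order asked, and still so for the second after the job is handed in, with the robot touching nothing.
It also fails if it takes over 38 s, if anything falls off the work surface, if the arm or the gripper's body presses on something with over 40 N, if the wrist force passes 120 N, or if a joint passes its speed limit or range.

## Robot

A 7-joint arm with a two-finger parallel gripper is mounted at the origin on the work surface. World frame = base frame: x ahead of the robot, y to its left, z up, the work surface at z = 0. Lengths are in m, angles in rad, forces in N, time in s.
With the tool pointing down it reaches from about 0.425 to 0.95 m from the base axis. Payload 4.7 kg.
Tool frame: the origin (TCP) lies midway between the tips of the shut fingers; the grasp point (between the pads) lies 19 mm behind it; z points along the fingers, y is the line along which they close (so a half turn about z gives the same grasp; the last joint's range is limited). The gripper opens to 87 mm and grips with 3 to 60 N. Pads are 19 mm wide; open, the fingers measure 117 mm over their backs; the gripper's body (75 mm by 190 mm) begins 51 mm behind the grasp point.
Start: joints at [-1.292, 0.469, -0.049, 1.532, 0.024, 1.141, -0.082], TCP at [0.204, 0.643, 0.223] pointing down, gripper open.
Joint ranges: [-2.59, 2.59], [-0.33, 1.99], [-1.39, 1.29], [0.1, 2.45], [-1.04, 4.18], [0.21, 1.99], [-2.66, 2.66]. Speed limits (rad/s): [2.57, 2.57, 3.14, 3.14, 3.14, 3.14, 3.14].

## Interface

Orientations are given as a rotation vector (axis times angle).
In Python, from workcell import robot, optics, hand_in, models gives the robot as it stands. The module is installed in compiled form; this text tells all that it offers.
- The arm moves only by the shell command python3 -m crank 'ROWS' [OPENING] [FORCE]. ROWS is JSON, a list of rows, each a list of 4 numbers: the shift along the tool's x, y, z in mm, then the turn about the tool's z in degrees. In form: [[dx, dy, dz, twist], ...]. A call has 1 to 12 rows; each row shifts and turns the commanded pose from where the row before left it, along the tool's axes as they then stand; what a row does not reach is not made up. A row lasts 1/12 s, in which the tool goes at most 41.7 mm and 7.16 degrees, less where a joint would pass 70% of its speed; a pose out of reach is approached as far as the arm can. A call is refused whole if a number of a shift passes 41.7 or a number of a turn 7.16, either way. A call with a gripper value outside its range is refused whole. OPENING is the gripper's target within -1 to 1 (fully open at 1, half-way at 0, shut at -1), set as the call begins (- or left out, the last holds). The fingers move at their own pace and stop on an object; FORCE is the grip in N (left out, the last holds). Time passes only in rows, so rows that do not move let the fingers close. It gives the time, the measured TCP pose, the force, the opening and the grip force at its end, in the units of the state.
- robot.sense(): the state, without advancing time (a new reading comes with each control period).
- optics.get_image(name): name is "side" or "top" or "wrist"; returns a dict with "image" (400x640x3 uint8, red, green, blue), "mtx" (3x3 intrinsics, pixels), "T" (4x4, takes a point from camera to world coordinates). Camera axes: x right, y up, looking along -z (the intrinsics and any distortion apply to the point x, -y, -z); pixel columns grow to the right and rows downward; lengths in m; the calibration is good to about 2 mm. A picture is of the moment at which its call begins. There is no depth.
- hand_in(): hands the job in; it is judged then, once.
Trained networks look in a picture, given as the dict that the camera call returned (one of the last four; its "shot" number tells which), for a name from the list of things; names that differ only in an ending like _2 or _b are one class to them, and where a whole thing is asked for, a point or a joint stands for the part that bears it (a point fixed in the world has none). Each returns a list of dicts, best first, with "score" (0 to 1); they miss things now and then, are a little off and sometimes report something else, mostly with a low value. They report only what shows in the picture. A call takes as long as a camera call.
- models.search_frame(query, picture): "rect" ([left, top, right, bottom] in pixels, round what is visible of it).
- models.masks_of(query, picture): "region" (400x640 bool, what is visible of it) and "rect" ([left, top, right, bottom] in pixels, round what is visible of it).
- models.spot_point(query, picture): "at" ([column, row] in pixels: a listed point, or the origin of a listed thing).
The state is a dict: "time_s": time; "joint_pos": joint angles; "joint_vel": joint speeds; "tau": joint torques, N m; "tcp_pos": TCP position; "tool_rot": TCP orientation; "contact_force": force on the tool from outside, world axes, zero at the start; "torque": the same for the moment, N m; "width": opening from 0.0 (shut) to 1.0 (fully open); "grasp_force": force on a finger pad.
Only numpy, scipy, OpenCV 4.12 (cv2) and the standard library are available. Lean on these libraries where they do the work, as an engineer would, in place of code of your own. Each camera call takes 0.05 s, during which the arm holds its last target. There are 200 camera calls.

## Working session

There is one attempt and no reset: what is moved stays moved. The work goes in short steps, Python scripts to look and compute and a shell command to move; the robot and the scene stay as the last step left them, time stands still between calls to the robot, and variables do not carry over. Pictures are saved under pics/ and viewed, at most 10 in all, crops included, and the job is handed in when it is done.

```bash
mkdir -p pics; cat > h.py <<'E'
import numpy as np, cv2
from workcell import robot, optics, hand_in, models
def ray(p,uv):
    K=p["mtx"];T=np.array(p["T"]);d=np.linalg.inv(K)@[uv[0],uv[1],1];d=T[:3,:3]@[d[0],-d[1],-d[2]]
    return T[:3,3],d/np.linalg.norm(d)
def proj(p,X):
    T=np.array(p["T"]);c=T[:3,:3].T@(np.array(X)-T[:3,3]);q=p["mtx"]@[c[0],-c[1],-c[2]];return q[:2]/q[2]
def tri(obs):
    A=np.zeros((3,3));b=np.zeros(3)
    for o,d in obs:
        M=np.eye(3)-np.outer(d,d);A+=M;b+=M@o
    X=np.linalg.solve(A,b);return X,[np.linalg.norm((np.eye(3)-np.outer(d,d))@(X-o)) for o,d in obs]
E
python3 - <<'E'
from h import *
s=robot.sense();print(s)
P={n:optics.get_image(n) for n in("side","top","wrist")}
for n in P:
    cv2.imwrite(f"pics/a_{n}.png",P[n]["image"][:,:,::-1]);print(n,P[n]["mtx"].tolist() if hasattr(P[n]["mtx"],'tolist') else P[n]["mtx"],np.round(P[n]["T"],3).tolist(),[k for k in P[n]])
for q in["grinder","panel","open_shield_bracket","open_shield_edge","lowered_shield_bracket","lowered_shield_edge","start_switch","start_top","stop_switch","stop_top","dip_pot","file","hammer","chisel"]:
    ob=[]
    for n in P:
        r=models.spot_point(q,P[n])
        print(q,n,[(np.round(x["at"]).tolist(),round(x["score"],2)) for x in r[:2]])
        if r and n!="wrist":ob.append(ray(P[n],r[0]["at"]))
    if len(ob)>1:print("   ",*[np.round(v,3) for v in tri(ob)])
E
```

```text
{'time_s': 0.0, 'joint_pos': array([-1.29188144,  0.46942233, -0.04859311,  1.53370147,  0.02410315,
        1.14096128, -0.08231277]), 'joint_vel': array([ 1.19718238e-03,  3.79220371e-04,  9.29241268e-04,  8.46851096e-04,
       -7.22898238e-04,  3.53108459e-05, -1.06922294e-03]), 'tau': array([ 6.16951347e-04, -5.07968652e+01, -8.10354645e-02, -2.36160707e+01,
       -6.14476413e-02,  3.78344301e-02,  1.89647749e-04]), 'tcp_pos': array([0.20432117, 0.64271013, 0.2215091 ]), 'tool_rot': array([-4.81544875e-01, -3.10424330e+00,  2.97476386e-03]), 'contact_force': array([0.13388314, 0.0971613 , 0.79150302]), 'torque': array([ 0.00376877,  0.01991544, -0.01943217]), 'grasp_force': 0.0, 'width': 1.0043867862432077}
side [[405.3188284998495, 0.0, 324.8214624257716], [0.0, 405.3188284998495, 198.37162462323295], [0.0, 0.0, 1.0]] [[0.573, 0.653, -0.495, -0.147], [-0.819, 0.456, -0.347, -0.464], [-0.001, 0.604, 0.797, 1.177], [0.0, 0.0, 0.0, 1.0]] ['image', 'mtx', 'T', 'shot']
top [[450.5261542346764, 0.0, 324.6038327478947], [0.0, 450.5261542346764, 197.99038164709864], [0.0, 0.0, 1.0]] [
[... 1743 characters left out ...]
02]
stop_top side [([304.0, 187.0], 0.54)]
stop_top top [([287.0, 187.0], 0.69), ([239.0, 174.0], 0.27)]
stop_top wrist []
    [0.543 0.106 0.064] [0.002 0.002]
dip_pot side [([429.0, 277.0], 0.62)]
dip_pot top [([447.0, 198.0], 0.92), ([311.0, 189.0], 0.32)]
dip_pot wrist []
    [ 0.527 -0.409 -0.004] [0.009 0.009]
file side [([377.0, 313.0], 0.92)]
file top [([238.0, 175.0], 0.56)]
file wrist []
    [ 0.572  0.023 -0.371] [0.316 0.316]
hammer side [([239.0, 151.0], 0.78)]
hammer top [([172.0, 174.0], 0.86)]
hammer wrist []
    [ 0.599  0.49  -0.031] [0.001 0.001]
chisel side [([224.0, 209.0], 0.52)]
chisel top [([223.0, 249.0], 0.6)]
chisel wrist []
    [ 0.347  0.314 -0.007] [0.008 0.008]
```

```bash
python3 - <<'E'
import cv2,numpy as np
a=cv2.imread("pics/a_top.png")[100:250,200:400];b=cv2.imread("pics/a_side.png")[90:240,220:420]
cv2.imwrite("pics/b.png",np.hstack([cv2.resize(x,(800,600),interpolation=3) for x in(a,)]))
cv2.imwrite("pics/c.png",cv2.resize(b,(800,600),interpolation=3))
E
```

```text
(no output)
```

View pics/b.png

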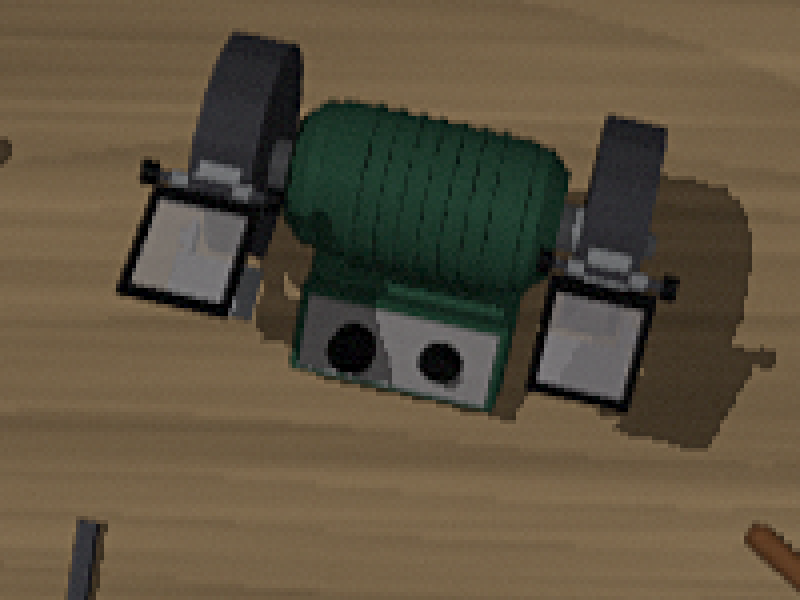

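View pics/c.png

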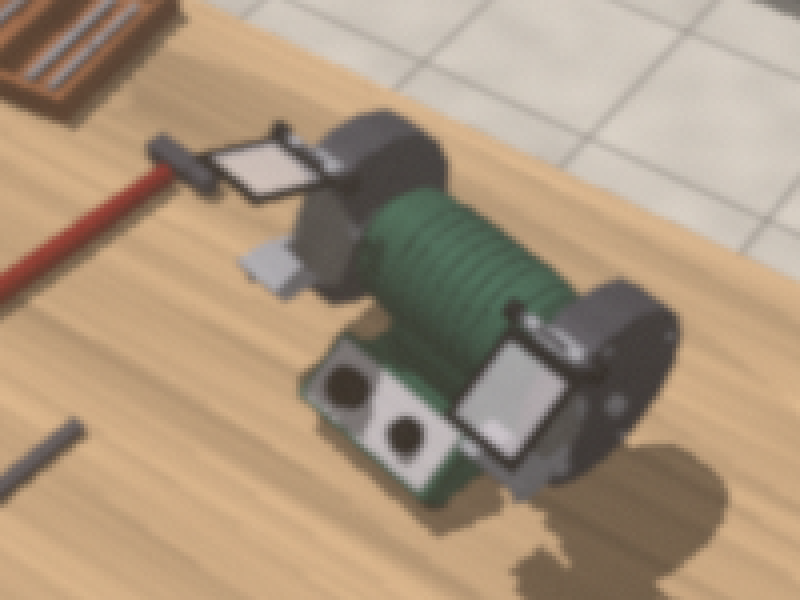

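```bash
cat >> h.py <<'E'
def G(p,X):
    c,s=np.cos(p[2]),np.sin(p[2]);return np.array([p[0]+c*X[0]-s*X[1],p[1]+s*X[0]+c*X[1],X[2]])
def edge(th,y=.14,r=.1):
    a=np.radians(35)-th;return np.array([-.05-r*np.cos(a),y,.23-r*np.sin(a)])
n=np.array([-.574,0,.819]); pc=np.array([-.108,0,.062])
start=pc+[0,-.034,0]+.017*n; stop=pc+[0,.034,0]+.028*n
E
python3 - <<'E'
from h import *
from scipy.optimize import least_squares
P={k:optics.get_image(k) for k in("side","top")}
O=[("top",(288,187),2),("top",(309.8,190.8),1),("top",(243.5,175.7),3),("top",(345,199.8),4),
("side",(306.7,186.7),2),("side",(321.2,199.2),1),("side",(278.7,135),3),("side",(341,200.3),4)]
def X(p,i): return G(p,[None,start,stop,edge(p[3]),edge(0,-.14)][i])
f=lambda p:np.concatenate([proj(P[c],X(p,i))-uv for c,uv,i in O])
r=least_squares(f,[.65,.08,0,1],loss="soft_l1");p=r.x
print(p.round(4),f(p).reshape(-1,2).round(1).tolist())
for i in(1,2,3,4):print(i,X(p,i).round(3))
np.save("p.npy",p)
E
```

```text
[ 0.6549  0.0389 -0.216   0.9202] [[0.7, 0.5], [1.0, 0.3], [1.3, -0.7], [0.5, -0.7], [-0.7, -1.8], [-0.7, -2.2], [-1.4, 0.2], [-1.1, 0.2]]
1 [0.533 0.031 0.076]
2 [0.541 0.099 0.085]
3 [0.543 0.207 0.26 ]
4 [ 0.496 -0.07   0.173]
```

```bash
python3 -m crank '[[0,0,-10,7.07],[0,0,-10,7.07],[0,0,-10,7.07],[0,0,-10,7.07],[0,0,-10,7.07],[0,0,-10,7.07],[0,0,-10,7.07],[0,0,-10,7.07],[0,0,-5,7.07],[0,0,0,7.07],[0,0,0,7.07],[0,0,0,7.07]]' 1
cat >> h.py <<'E'
from scipy.spatial.transform import Rotation as Ro
p=np.load("p.npy") if __import__("os").path.exists("p.npy") else None
def go(gx):  # tool-axis mm shift to bring TCP to grinder-frame point
    s=robot.sense();R=Ro.from_rotvec(s["tool_rot"]).as_matrix();w=G(p,gx)
    e=np.degrees(np.arctan2(R[1,1],R[0,1])-p[2])
    return "target",w.round(3),"shift",((R.T@(w-s["tcp_pos"]))*1e3).round(1),"twist",round(e,1),"F",s["contact_force"].round(1),"t",s["time_s"]
def here():
    s=robot.sense();d=s["tcp_pos"]-[p[0],p[1],0];c,q=np.cos(p[2]),np.sin(p[2]);return np.array([c*d[0]+q*d[1],-q*d[0]+c*d[1],d[2]])*1e3
E
python3 - <<'E'
from h import *
print(here());print(go([-.131-.053,.14,.31]))
E
```

```text
time_s: 3.35
tcp_pos: [0.2043, 0.6434, 0.3078]
tool_rot: [-2.455, -1.959, -0.0]
contact_force: [0.5, 0.3, 0.3]
width: 0.999
grasp_force: 0.0
[-569.57253009  493.89428557  307.79354145]
('target', array([0.505, 0.215, 0.31 ]), 'shift', array([-350.9,  388.3,   -2.4]), 'twist', np.float64(-0.4), 'F', array([0.5, 0.3, 0.3]), 't', 3.35)
```

```bash
python3 -m crank '[[-15,16,0,0],[-26,28,0,0],[-26,28,0,0],[-26,28,0,0],[-26,28,0,0],[-26,28,0,0],[-26,28,0,0],[-26,28,0,0],[-26,28,0,0],[-26,28,0,0],[-20,20,0,0],[-10,12,0,0]]'
python3 - <<'E'
from h import *
print(here());print(go([-.131-.053,.14,.28]))
E
```

```text
time_s: 4.35
tcp_pos: [0.4394, 0.3016, 0.3082]
tool_rot: [2.455, 1.959, 0.001]
contact_force: [0.6, 1.3, 1.5]
width: 1.001
grasp_force: 0.0
[-266.71495093  210.49569217  308.15228564]
('target', array([0.505, 0.215, 0.28 ]), 'shift', array([-69.9,  83.2,  28.3]), 'twist', np.float64(-0.4), 'F', array([0.6, 1.3, 1.5]), 't', 4.35)
```

```bash
python3 -m crank '[[-20,23,0,0],[-20,23,0,0],[-18,22,0,0],[-10,12,0,0],[0,0,0,0],[0,0,0,0]]'
python3 - <<'E'
from h import *
print(here());print(go([-.131-.053,.14,.28]))
W=optics.get_image("wrist");S=optics.get_image("side")
for q in["open_shield_edge","start_top","stop_top","panel","open_shield_bracket"]:
  for P in(W,S):
    i={"open_shield_edge":edge(p[3]),"start_top":start,"stop_top":stop,"panel":pc,"open_shield_bracket":np.array([-.05,.14,.23])}[q]
    print(q,[(np.round(x["at"]).tolist(),round(x["score"],2)) for x in models.spot_point(q,P)[:2]],proj(P,G(p,i)).round())
a=W["image"][:,:,::-1].copy();b=S["image"][70:230,230:430,::-1].copy()
for th in(p[3],):
  for y in(.102,.178):cv2.circle(a,tuple(int(v) for v in proj(W,G(p,edge(th,y)))),3,(0,0,255),1)
cv2.circle(a,tuple(int(v) for v in proj(W,G(p,start))),3,(0,255,0),1)
cv2.imwrite("pics/d.png",a);cv2.imwrite("pics/e.png",cv2.resize(b,(750,600),interpolation=3))
E
```

```text
time_s: 4.85
tcp_pos: [0.5008, 0.2218, 0.3076]
tool_rot: [-2.451, -1.964, -0.0]
contact_force: [-0.9, 1.1, -0.1]
width: 0.999
grasp_force: 0.0
[-189.7068775   145.686714    307.63699686]
('target', array([0.505, 0.215, 0.28 ]), 'shift', array([-5.7,  5.7, 27.6]), 'twist', np.float64(-0.2), 'F', array([-0.9,  1.1, -0.1]), 't', 4.85)
open_shield_edge [([386.0, 226.0], 0.96)] [390. 230.]
open_shield_edge [([279.0, 136.0], 0.64)] [277. 135.]
start_top [([374.0, 309.0], 0.75)] [377. 312.]
start_top [([319.0, 198.0], 0.53), ([342.0, 202.0], 0.32)] [321. 197.]
stop_top [([378.0, 277.0], 0.57), ([373.0, 265.0], 0.53)] [375. 266.]
stop_top [] [306. 185.]
panel [([378.0, 280.0], 0.77)] [384. 282.]
panel [([314.0, 191.0], 0.6)] [316. 192.]
open_shield_bracket [([501.0, 209.0], 0.56), ([376.0, 308.0], 0.27)] [513. 216.]
open_shield_bracket [([298.0, 133.0], 0.56)] [300. 128.]
```

View pics/d.png

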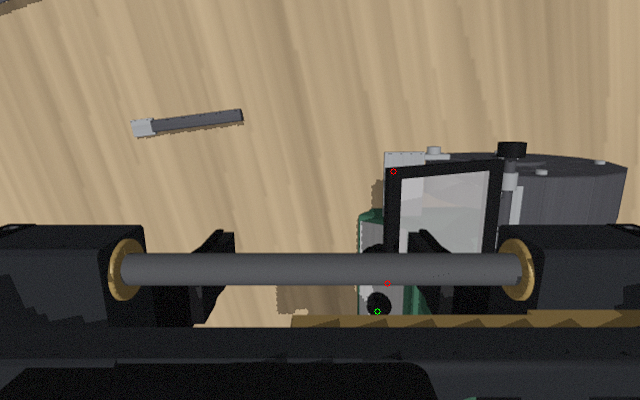

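View pics/e.png

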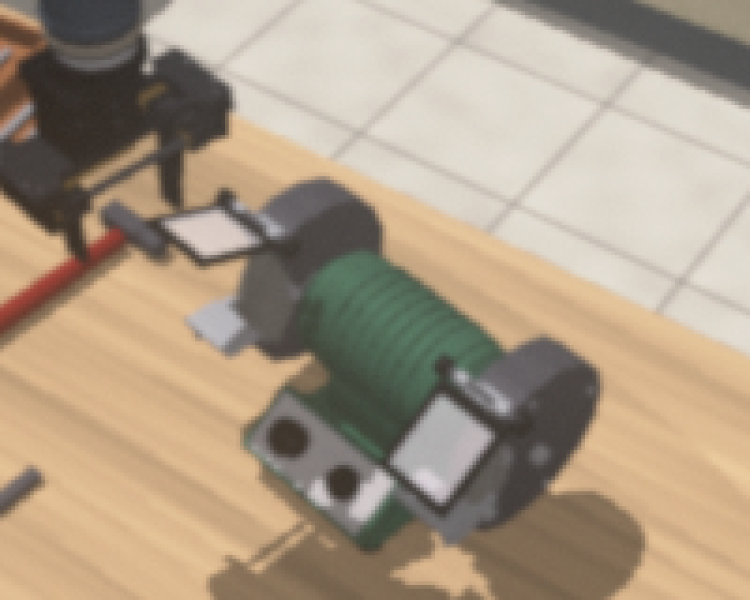

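```bash
python3 -m crank '[[-3,3,10,0],[-3,3,10,0],[0,0,8,0],[0,0,5,0],[0,0,5,0],[0,0,5,0],[0,0,4,0],[0,0,4,0],[0,0,4,0],[0,0,4,0]]'
python3 -m crank '[[0,0,4,0],[0,0,4,0],[0,0,4,0],[0,1,4,0],[0,1,4,0],[0,1,4,0],[0,0,0,0]]'
python3 - <<'E'
from h import *
print(here());S=optics.get_image("side");print([(np.round(x["at"]).tolist(),round(x["score"],2)) for x in models.spot_point("open_shield_edge",S)[:2]])
for t in(0,.2,.4,.6,.8):print(t,proj(S,G(p,edge(t))).round())
E
```

```text
time_s: 6.28
tcp_pos: [0.5051, 0.2157, 0.2485]
tool_rot: [-2.449, -1.967, -0.001]
contact_force: [-0.6, 0.5, 3.1]
width: 1.001
grasp_force: 1.2
time_s: 6.87
tcp_pos: [0.5081, 0.2144, 0.2236]
tool_rot: [2.449, 1.967, -0.001]
contact_force: [0.9, -0.3, -0.9]
width: 1.0
grasp_force: 0.0
[-180.98852878  140.0263104   223.57287224]
[([278.0, 145.0], 0.67)]
0 [283. 152.]
0.2 [280. 150.]
0.4 [278. 147.]
0.6 [277. 143.]
0.8 [277. 138.]
```

```bash
python3 -m crank '[[0,1,4,0],[0,1,4,0],[0,1,4,0],[0,1,4,0],[0,1,4,0],[0,1,4,0],[0,1,4,0],[0,1,3,0],[0,0,2,0],[0,0,0,0]]'
python3 - <<'E'
from h import *
print(here(),robot.sense()["contact_force"])
E
```

```text
time_s: 7.8
tcp_pos: [0.5155, 0.2128, 0.1909]
tool_rot: [-2.449, -1.967, 0.002]
contact_force: [0.7, -0.7, 0.0]
width: 0.999
grasp_force: 0.0
[-173.35016389  140.06512586  190.8981756 ] [ 0.7025392  -0.70421624  0.00523912]
```

```bash
python3 -m crank '[[0,0,2,0],[0,0,1,0],[0,0,0,0]]'; python3 -m crank '[[0,0,2,0],[0,0,1,0],[0,0,0,0]]'
```

```text
time_s: 8.05
tcp_pos: [0.5157, 0.2129, 0.1884]
tool_rot: [-2.449, -1.967, 0.0]
contact_force: [0.6, 0.5, 0.7]
width: 1.002
grasp_force: 0.3
time_s: 8.3
tcp_pos: [0.516, 0.213, 0.186]
tool_rot: [-2.449, -1.967, -0.001]
contact_force: [-0.9, -0.5, 5.6]
width: 1.001
grasp_force: 2.3
```

```bash
python3 - <<'E'
from h import *
print(here());S=optics.get_image("side");W=optics.get_image("wrist")
for P in(S,W):
  print([(np.round(x["at"]).tolist(),round(x["score"],2)) for x in models.spot_point("open_shield_edge",P)[:2]])
  for t in(0,.1,.2,.3):print(t,proj(P,G(p,edge(t))).round(1))
E
```

```text
[-172.91733106  140.31188658  186.03438573]
[([282.0, 154.0], 0.63)]
0 [282.8 152.1]
0.1 [281.4 151.1]
0.2 [280.1 149.9]
0.3 [279.  148.5]
[([383.0, 235.0], 0.73)]
0 [396.6 240.9]
0.1 [389.8 246.7]
0.2 [384.4 253.5]
0.3 [380.5 261.3]
```

```bash
python3 -m crank '[[0,0,1,0],[0,0,0,0]]';python3 -m crank '[[0,0,1,0],[0,0,0,0]]'
```

```text
time_s: 8.67
tcp_pos: [0.5162, 0.213, 0.1859]
tool_rot: [-2.449, -1.967, -0.002]
contact_force: [-3.9, -1.0, 10.9]
width: 1.003
grasp_force: 4.8
time_s: 8.83
tcp_pos: [0.5163, 0.2131, 0.1857]
tool_rot: [-2.449, -1.966, -0.003]
contact_force: [-5.2, -1.8, 14.8]
width: 1.004
grasp_force: 7.5
```

```bash
python3 -m crank '[[0,-2,-8,0],[0,0,-15,0],[0,0,-20,0],[-20,0,-10,0],[-30,0,0,0],[-35,0,0,0],[-35,0,0,0],[-30,0,0,0],[-17,0,0,0],[-7,0,0,0],[0,0,0,0],[0,0,0,0]]'
python3 - <<'E'
from h import *
print(here());print(go([-.118-.055,-.034,.106]))
W=optics.get_image("wrist");S=optics.get_image("side");T=optics.get_image("top")
for nm,q,i in[("W","start_top",start),("W","stop_top",stop),("W","open_shield_edge",edge(0))]:
  for P in(W,S,T):
    print(q,[(np.round(x["at"]).tolist(),round(x["score"],2)) for x in models.spot_point(q,P)[:2]],proj(P,G(p,i)).round(1))
a=W["image"][:,:,::-1].copy()
cv2.circle(a,tuple(int(v) for v in proj(W,G(p,start))),3,(0,255,0),1)
cv2.imwrite("pics/f.png",a)
E
```

```text
time_s: 9.83
tcp_pos: [0.4763, 0.0445, 0.2364]
tool_rot: [-2.448, -1.968, -0.0]
contact_force: [0.2, -0.1, 0.2]
width: 1.002
grasp_force: 0.0
[-175.60117587  -32.72499756  236.39894488]
('target', array([0.479, 0.043, 0.106]), 'shift', array([ -1.4,   2.6, 130.4]), 'twist', np.float64(-0.1), 'F', array([ 0.2, -0.1,  0.2]), 't', 9.8333)
start_top [([378.0, 184.0], 0.81)] [381.3 187.5]
start_top [([318.0, 193.0], 0.4)] [320.5 197. ]
start_top [] [310.8 191.1]
stop_top [([374.0, 109.0], 0.56)] [379.2 114.5]
stop_top [([305.0, 184.0], 0.41)] [306.  184.9]
stop_top [] [288.7 187.5]
open_shield_edge [] [398.6 -79.9]
open_shield_edge [([282.0, 154.0], 0.62)] [282.8 152.1]
open_shield_edge [([246.0, 178.0], 0.75)] [250.5 176.4]
```

View pics/f.png

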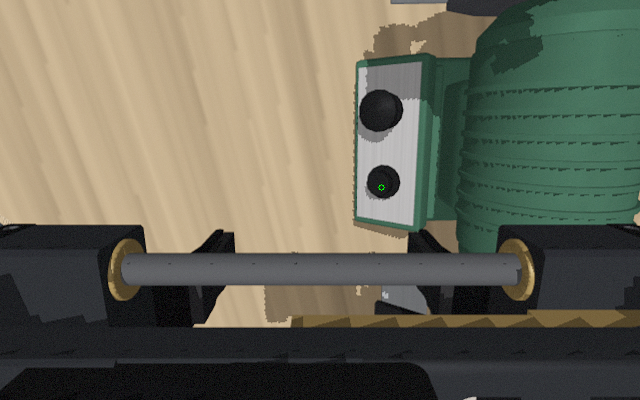

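```bash
python3 -m crank '[[3,-9,15,0],[0,0,25,0],[0,0,25,0],[0,0,25,0],[0,0,20,0],[0,0,15,0],[0,0,10,0],[0,0,8,0],[0,0,0,0],[0,0,0,0]]'
python3 - <<'E'
from h import *
print(here(),robot.sense()["contact_force"])
W=optics.get_image("wrist")
print([(np.round(x["at"]).tolist(),round(x["score"],2)) for x in models.spot_point("start_top",W)[:2]],proj(W,G(p,start)).round(1))
S=optics.get_image("side")
cv2.imwrite("pics/g.png",np.vstack([W["image"][:,:,::-1][:,100:],cv2.resize(S["image"][120:240,220:400,::-1],(540,360),interpolation=3)])[:600] if 0 else cv2.resize(S["image"][120:240,240:400,::-1],(800,600),interpolation=3))
E
```

```text
time_s: 11.27
tcp_pos: [0.4685, 0.0482, 0.0937]
tool_rot: [2.45, 1.967, 0.0]
contact_force: [0.4, 0.3, -0.4]
width: 1.0
grasp_force: 0.0
[-184.05226449  -30.80890472   93.7494601 ] [ 0.44349913  0.32309861 -0.42989851]
[([431.0, 239.0], 0.96)] [440.  242.9]
```

View pics/g.png

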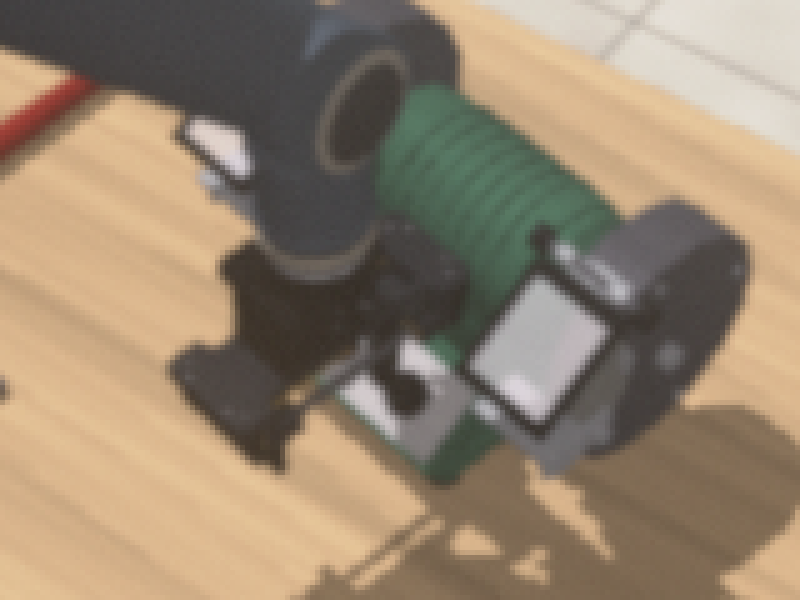

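```bash
python3 -m crank '[[0,-5,0,0],[0,2.3,3.3,0],[0,2.3,3.3,0],[0,1.7,2.5,0],[0,0,0,0],[0,0,0,0]]'; python3 -m crank '[[0,1.1,1.6,0],[0,0,0,0]]'; python3 -m crank '[[0,1.1,1.6,0],[0,0,0,0]]'
```

```text
time_s: 11.92
tcp_pos: [0.4695, 0.0479, 0.0842]
tool_rot: [-2.45, -1.967, 0.001]
contact_force: [-0.3, -0.4, 0.3]
width: 0.999
grasp_force: 0.0
time_s: 12.08
tcp_pos: [0.4706, 0.0477, 0.0826]
tool_rot: [2.45, 1.967, -0.0]
contact_force: [0.7, -0.7, -0.1]
width: 0.999
grasp_force: 0.0
time_s: 12.25
tcp_pos: [0.4717, 0.0475, 0.0811]
tool_rot: [-2.45, -1.967, 0.0]
contact_force: [0.2, -0.9, -0.2]
width: 1.0
grasp_force: 0.0
```

```bash
for i in 1; do python3 -m crank '[[0,1.1,1.6,0],[0,0,0,0]]'; python3 -m crank '[[0,1.1,1.6,0],[0,0,0,0]]'; python3 -m crank '[[0,1.1,1.6,0],[0,0,0,0]]'; done | grep -E "pos|force"
```

```text
tcp_pos: [0.4727, 0.0472, 0.0794]
contact_force: [-0.3, 0.4, 0.5]
grasp_force: 0.0
tcp_pos: [0.4738, 0.0471, 0.0779]
contact_force: [-0.3, -1.0, 0.3]
grasp_force: 0.0
tcp_pos: [0.4749, 0.0468, 0.0762]
contact_force: [-0.3, -0.1, 0.3]
grasp_force: 0.0
```

```bash
for i in 1; do python3 -m crank '[[0,1.1,1.6,0],[0,0,0,0]]'; python3 -m crank '[[0,1.1,1.6,0],[0,0,0,0]]'; done | grep -E "pos|force"
python3 - <<'E'
from h import *
print(here(),robot.sense()["contact_force"])
S=optics.get_image("side");W=optics.get_image("wrist")
print([(np.round(x["at"]).tolist(),round(x["score"],2)) for x in models.spot_point("start_top",W)[:2]],proj(W,G(p,start)).round(1))
a=cv2.resize(S["image"][150:240,270:360,::-1],(400,400),interpolation=3)
cv2.imwrite("pics/h.png",np.hstack([a,cv2.resize(W["image"][100:400,260:560,::-1],(400,400))]))
E
```

```text
tcp_pos: [0.4759, 0.0465, 0.0746]
contact_force: [0.4, -0.4, 0.4]
grasp_force: 0.0
tcp_pos: [0.477, 0.0464, 0.0731]
contact_force: [-0.5, -0.2, 1.3]
grasp_force: 0.9
[-175.36559537  -30.79922026   73.09754139] [-0.5301692  -0.20182617  1.30035421]
[([433.0, 252.0], 0.68)] [436.6 257.8]
```

View pics/h.png

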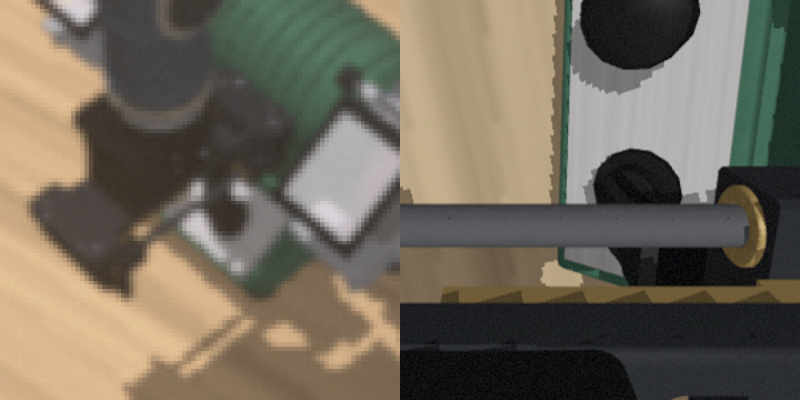

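```bash
for i in 1; do python3 -m crank '[[0,1.1,1.6,0],[0,0,0,0]]'; python3 -m crank '[[0,1.1,1.6,0],[0,0,0,0]]';  python3 -m crank '[[0,0.6,0.8,0],[0,0,0,0]]'; done | grep -E "pos|force"
```

```text
tcp_pos: [0.478, 0.0461, 0.0715]
contact_force: [-2.2, -0.3, 2.1]
grasp_force: 1.4
tcp_pos: [0.4791, 0.046, 0.0699]
contact_force: [-2.1, 0.4, 3.7]
grasp_force: 2.0
tcp_pos: [0.4796, 0.0458, 0.0692]
contact_force: [-2.2, 1.0, 4.2]
grasp_force: 2.3
```

```bash
for i in 1; do python3 -m crank '[[0,0.6,0.8,0],[0,0,0,0]]'; python3 -m crank '[[0,0.6,0.8,0],[0,0,0,0]]'; done | grep -E "pos|force"
```

```text
tcp_pos: [0.4799, 0.0457, 0.0688]
contact_force: [-5.7, 0.7, 10.7]
grasp_force: 5.7
tcp_pos: [0.4801, 0.0458, 0.0686]
contact_force: [-9.2, 1.0, 18.4]
grasp_force: 10.0
```

```bash
python3 -m crank '[[0,-2.3,-3.3,0],[0,-4,-6,0],[0,-8,-11,0],[0,-8,-15,0],[0,-5,-25,0],[0,-5,-30,0],[0,-15,-30,0],[0,-25,-25,0],[0,-15,-15,0],[0,-5,-5,0],[0,0,0,0],[0,0,0,0]]'
python3 - <<'E'
from h import *
print(here())
S=optics.get_image("side");T=optics.get_image("top")
for P in(S,T):
  print([(np.round(x["at"]).tolist(),round(x["score"],2)) for x in models.spot_point("open_shield_edge",P)[:2]],[proj(P,G(p,edge(t))).round(1).tolist() for t in (0,.12,.25)])
f=lambda a:cv2.resize(a[:,:,::-1],(400,400),interpolation=3)
cv2.imwrite("pics/i.png",np.hstack([f(S["image"][90:240,240:390]),f(T["image"][90:240,220:370])]))
E
```

```text
time_s: 15.07
tcp_pos: [0.391, 0.0654, 0.2326]
tool_rot: [2.449, 1.967, 0.001]
contact_force: [0.3, -0.5, -0.1]
width: 1.0
grasp_force: 0.0
[-263.42174144  -30.62685359  232.60933418]
[([282.0, 152.0], 0.62)] [[282.8, 152.1], [281.1, 150.9], [279.5, 149.3]]
[([247.0, 176.0], 0.57), ([352.0, 165.0], 0.44)] [[250.5, 176.4], [249.5, 177.9], [248.4, 178.9]]
```

View pics/i.png

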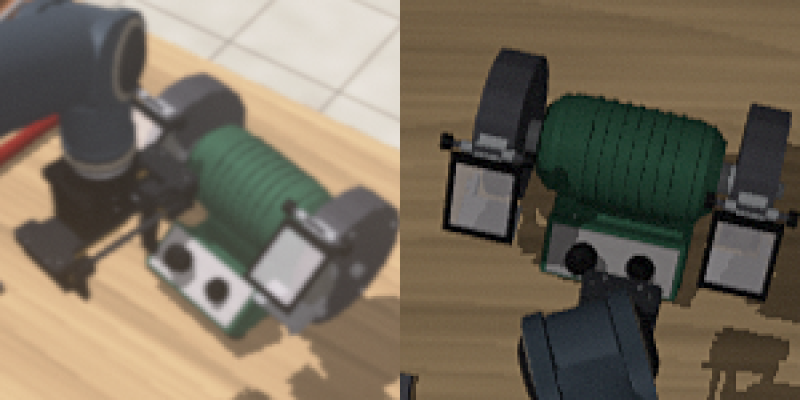

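Both shields now lie alike, the buttons are out and the hand is free. I'll draw back a little further and hand in.

```bash
python3 -m crank '[[0,-5,-15,0],[0,-5,-25,0],[0,-5,-25,0],[0,0,-10,0],[0,0,0,0],[0,0,0,0]]'; python3 -c "
from workcell import hand_in
print(hand_in())"
```

```text
time_s: 15.77
tcp_pos: [0.3763, 0.0685, 0.3072]
tool_rot: [2.45, 1.966, -0.001]
contact_force: [-0.9, -0.5, -0.9]
width: 1.0
grasp_force: 0.0
the job is handed in; nothing more can be done
None
```

I pushed the left eye shield down onto its stop, then pressed the start button to its end stop and released it; the hand is withdrawn and the job was handed in at 15.8 s, with no verdict returned. Contact force read about 16 N at most on the shield and 21 N on the button.

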